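# Shift the stirrer gearbox into its slow speed

## Task

The stirrer gearbox on the bench is in park: its shift lever stands in the middle slot of the open gate. With the closed fingertips or the outside of the fingers, push the lever through the gate into the slot whose tag has a single pip, fully home to the end of the slot, without going into any other tagged slot on the way, and then take the hand away. Never take the lever or its knob between the fingers, and leave the tin, the cup and the tape roll around the gearbox where they are.

Things in the scene. Friction and masses are not known exactly. Their poses are not given: they have to be found in the camera images.
- gearbox: Grey gearbox fixed to the bench, 156 (x) by 172 (y) by 118 mm high. A lying motor, 80 mm across and up to 106 mm high, is on its left side (out to y = +172 mm), a short shaft end on its right (out to y = -116 mm). Origin: centre of its underside on the bench; x points to its far side, y to its left, z up. Its flat top, z = 118 mm, is the gate plate.
- gate_centre (a point): Centre of the gate plate's top, axes as the gearbox. Slots in the plate guide the lever's stem: a cross channel along y through this point; from each of its two ends a slot to the far side (+x) and one to the near side (-x), the four tagged slots; from its middle one slot to the near side only, the untagged park slot. Slots 16 mm wide, 2 mm play each side of the stem.
- channel_left_end (a point): Where the left slots' centre line crosses the cross channel, on the plate's top (x 0, y +30 mm from gate_centre). With the stem at this end the KNOB's centre, higher up, is at y = +43 to +48 mm and x = -3 to +3 mm in the gearbox frame. Home in a left tagged slot the knob's centre is at x = +48 (far) or -48 mm (near), y = +40 to +48 mm.
- channel_right_end (a point): The same at the right end (y -30 mm from gate_centre): knob centre at y = -43 to -48 mm, and home in a right tagged slot at x = +48 (far) or -48 mm (near), y = -40 to -48 mm. In the park slot the knob is at y = 0, fully home x = -48 mm.
- knob (a point): Centre of the lever's black rounded knob, 31 mm across, 35 mm high, on a 12 mm steel stem. The lever tilts about a point on the gearbox axis 155 mm below (20 mm over the bench): knob 175 mm over the bench upright, 160 to 168 mm leaning in a slot. Moves at about 2.5 N, stays where left, no spring or catch. Starts in the park slot, between home and half way out.
- stem (a point): Point on the axis of the lever's stem 30 mm below the knob's centre, about 27 mm above the gate plate.
- fore (a joint): Tilt of the lever along the gearbox's x axis, rad: 0 upright (cross channel), positive leaning to the far side (+x), about +-0.31 when fully home in a slot.
- side (a joint): Tilt of the lever along the gearbox's y axis, rad: 0 upright (middle), positive leaning to its left (+y), about +-0.31 at either end of the cross channel.
- tag_1: Fixed white square tag, 27x27x2 mm, on the gate plate at the end of one of the four outer slots, which it marks: one black pip 11 mm across in its middle (the slow speed). Which slot changes. Origin: centre of its underside, at x = +-55, y = +-45 mm in the gearbox frame. With the lever home in that slot the knob's centre is about 8 mm from the tag's in plan.
- tag_2: Fixed white square tag, 27x27x2 mm, on the gate plate at the end of one of the four outer slots, which it marks: two black pips 7 mm across, set diagonally. Which slot changes. Origin: centre of its underside, at x = +-55, y = +-45 mm in the gearbox frame.
- tag_3: Fixed white square tag, 27x27x2 mm, on the gate plate at the end of one of the four outer slots, which it marks: three black pips 7 mm across in a diagonal row. Which slot changes. Origin: centre of its underside, at x = +-55, y = +-45 mm in the gearbox frame.
- tag_4: Fixed white square tag, 27x27x2 mm, on the gate plate at the end of one of the four outer slots, which it marks: four black pips 7 mm across in a square. Which slot changes. Origin: centre of its underside, at x = +-55, y = +-45 mm in the gearbox frame.
- sample_tin: Closed round quarter-litre tin, 67 mm across, 72 mm tall, to the right of the gearbox; bystander, to be left alone. Origin: centre of its underside.
- mixing_cup: Small clear open mixing cup with a red filling, 75 mm across, 86 mm tall, to the right of the gearbox at the far edge of the bench; bystander, to be left alone. Origin: centre of its underside.
- tape_roll: Roll of masking tape lying flat, 94 mm across, 19 mm high, on the right part of the bench; bystander, to be left alone. Origin: centre of its underside.

How it is judged (in metres and radians):
On the way:
1. the lever is out of the park slot, in the cross channel (x of knob in the frame of gearbox above -0.01 m), for 0.1 s.
At the end, for the whole second after the job is handed in: The lever is home in the slot marked by the one-pip tag (knob centre more than 42 mm from the gearbox's centre line along its x axis, full travel being 48 mm, and within 20 mm of the tag's centre in plan), at rest; the tin, the cup and the tape roll stand within 30 mm of where they were ((x of knob in the frame of gearbox above 0.042 m or x of knob in the frame of gearbox below -0.042 m) and horizontal distance between knob and tag_1 below 0.02 m and velocity of joint fore between -0.05 and 0.05 rad/s and velocity of joint side between -0.05 and 0.05 rad/s and distance of each of sample_tin, mixing_cup, tape_roll from where it was at the start of the episode below 0.03 m); the robot touches nothing.
It fails at once if the lever goes into another tagged slot (knob more than 30 mm along its x from the gearbox's centre and within 30 mm of that tag in plan) ((x of knob in the frame of gearbox above 0.03 m or x of knob in the frame of gearbox below -0.03 m) and (horizontal distance between knob and tag_2 below 0.03 m or horizontal distance between knob and tag_3 below 0.03 m or horizontal distance between knob and tag_4 below 0.03 m)).
It fails at once if the knob or the stem is taken between the fingers ((horizontal distance between the grasp point and knob below 0.012 m and distance between the grasp point and knob below 0.028 m) or (horizontal distance between the grasp point and stem below 0.012 m and distance between the grasp point and stem below 0.028 m)).
It fails at once if the tin, the cup or the tape roll is moved by more than 30 mm (distance of any of sample_tin, mixing_cup, tape_roll from where it was at the start of the episode above 0.03 m).
It also fails if it takes over 51 s, if anything falls off the work surface, if the arm or the gripper's body presses on something with over 40 N, if the wrist force passes 120 N, or if a joint passes its speed limit or range.

## Robot

A 6-joint arm with a two-finger parallel gripper is mounted at the origin on the work surface; the furniture and walls round the work are solid. World frame = base frame: x ahead of the robot, y to its left, z up, the work surface at z = 0. Lengths are in m, angles in degrees, forces in N, time in s.
With the tool pointing down it reaches from about 0.3 to 0.75 m from the base axis. Payload 8.5 kg.
Tool frame: the origin (TCP) lies midway between the tips of the shut fingers; the grasp point (between the pads) lies 19 mm behind it; y points along the fingers, x is the direction in which the jaws open and shut, and the axes are right-handed (so a half turn about y gives the same grasp; the last joint's range is limited). The gripper opens to 85 mm and grips with 20 to 120 N. Pads are 22 mm wide; open, the fingers measure 114 mm over their backs; the gripper's body (76 mm by 85 mm) begins 54 mm behind the grasp point. The pads swing forward as they close: fully open they stand 13 mm farther back than shut.
Start: joints at [-12.336, 21.807, 74.336, -0, 83.858, -12.336], TCP at [0.55, 0, 0.206] pointing down, gripper open.
Joint ranges: [-178.18, 178.18], [-50.72, 133.34], [12.68, 142.11], [-81.47, 261.47], [9.98, 163.14], [-165.26, 165.26]. Speed limits (degrees/s): [136.94, 136.94, 180, 180, 180, 180].

## Interface

Orientations are given as a 3x3 rotation matrix whose columns are the frame's x, y, z axes.
In Python, from rig import env gives the robot as it stands.
- The arm moves only by the tool carry_out, never from a script. Its argument "plan" is a list of rows, each a list of 3 entries, a list of its own where there are three numbers: the shift along the tool's x, y, z in m, then the turn, a rotation vector about the tool's x, y, z in degrees, then the finger opening in m, from 0 to 0.0854. In form: [[[dx, dy, dz], [ax, ay, az], jaw], ...]. A call has 1 to 8 rows; each row shifts and turns the commanded pose from where the row before left it, along the tool's axes as they then stand; what a row does not reach is not made up. A row lasts 1/8 s, in which the tool goes at most 62.5 mm and 10.7 degrees, less where a joint would pass 70% of its speed; a pose out of reach is approached as far as the arm can. A call is refused whole if a number of a shift passes 0.0625 or a number of a turn 10.7, either way. A call with a gripper value outside its range is refused whole. The fingers move at their own pace and stop on an object; "force" is the grip in N (left out, the last holds). Time passes only in rows, so rows that do not move let the fingers close. It gives the time, the measured TCP pose, the force and the opening at its end, in the units of the state.
- env.observe(): the state, without advancing time (a new reading comes with each control period).
- env.get_image(name): name is "scene" or "side" or "wrist"; returns a dict with "image" (384x512x3 uint8, red, green, blue), "vfov" (degrees; the focal length in pixels is half the picture's height over the tangent of half this angle, whatever the lens; pixels are square), "cx", "cy" (the principal point, pixels), "rvec" (rotation vector, rad) and "tvec" (3), from world to camera coordinates, as OpenCV has them; the wrist camera has in their place "tool_from_camera" (4x4, takes a point from camera to tool coordinates, whose origin is the TCP and whose axes are the tool frame's). Camera axes: x right, y down, z forward; pixel columns grow to the right and rows downward; lengths in m; the calibration is good to about 2 mm. A picture is of the moment at which its call begins: read the wrist's pose just before it. There is no depth.
- env.close_job(): hands the job in, once; it reports no verdict.
Trained networks look in a picture, given as the dict that the camera call returned (one of the last four; its "shot" number tells which), for a name from the list of things; names that differ only in an ending like _2 or _b are one class to them, and where a whole thing is asked for, a point or a joint stands for the part that bears it (a point fixed in the world has none). Each returns a list of dicts, best first, with "conf" (0 to 1); they miss things now and then, are a little off and sometimes report something else, mostly with a low value. They report only what shows in the picture. A call takes as long as a camera call.
- env.outline_of(target, picture): "mask" (384x512 bool, what is visible of it) and "pixel" ([row, column] in pixels, amid what is visible of it).
The state is a dict: "time_s": time; "q": joint angles; "qvel": joint speeds; "joint_efforts": joint torques, N m; "position": TCP position; "tool_rot": TCP orientation; "ft_force": force on the tool from outside, world axes, zero at the start; "wrist_torque": the same for the moment, N m; "grip_width": finger opening in m.
Only numpy, scipy, OpenCV 4.12 (cv2) and the standard library are available. Lean on these libraries where they do the work, as an engineer would, in place of code of your own. Each camera call takes 0.05 s, during which the arm holds its last target.

## Working session

There is one attempt and no reset: what is moved stays moved. The work goes in short steps, Python scripts to look and compute and a tool call to move; the robot and the scene stay as the last step left them, time stands still between calls to the robot, and variables do not carry over. Pictures are saved under pics/ and viewed, and the job is handed in when it is done.

Besides the shell and the picture viewer there is one more tool, called after "Emit:" as name(argument=value, ...) on one line, values as JSON. carry_out: Moves the arm, as the interface text tells. Its arguments: {"type":"object","properties":{"plan":{"type":"array","items":{"type":"array"}},"force":{"type":"number"}},"required":["plan"]}

```bash
mkdir -p pics; ls; python3 - <<'E'
from rig import env
import cv2
s=env.observe()
for k,v in s.items(): print(k,v)
for n in ["scene","side","wrist"]:
    p=env.get_image(n)
    cv2.imwrite(f"pics/{n}0.png",cv2.cvtColor(p["image"],cv2.COLOR_RGB2BGR))
    print(n,{k:v for k,v in p.items() if k!="image"})
E
```

```text
pics
time_s 0.0
q [-1.23340731e+01  2.18404561e+01  7.43830916e+01 -5.18809945e-06
  8.38595882e+01 -1.23329874e+01]
qvel [ 0.0494255  -0.04481678  0.0386461   0.04758666 -0.01671694  0.070303  ]
joint_efforts [-1.00240642e-03 -4.48466885e+01 -2.31285810e+01 -2.87182611e-04
  4.73836102e-03  1.77242771e-05]
position [5.49674745e-01 8.51559452e-05 2.05026603e-01]
tool_rot [[ 9.99998995e-01 -1.41752428e-03  1.91583962e-05]
 [-1.87191782e-05  3.09861294e-04  9.99999952e-01]
 [-1.41753015e-03 -9.99998947e-01  3.09834448e-04]]
ft_force [ 0.02372568  0.12322751 -0.86431925]
wrist_torque [ 0.0045493  -0.02319375  0.0736326 ]
grip_width 0.08534853221512423
scene {'vfov': 45.99798782529391, 'cx': 266.63581756654975, 'cy': 187.2675976829974, 'rvec': array([ 0.91158405, -2.61244187,  0.92430707]), 'tvec': array([0.39671189, 0.34835009, 0.74472059]), 'shot': 1}
side {'vfov': 44.6498963191687, 'cx': 252.97006620369422, 'cy': 192.50996041533418, 'rvec': array([ 0.06924478,  2.77892486, -1.44026057]), 'tvec': array([0.51844683, 0.12254929, 1.15998361]), 'shot': 2}
wrist {'vfov': 66.79493517064283, 'cx': 253.40190962310908, 'cy': 191.22887414264125, 'tool_from_camera': array([[ 9.99999217e-01, -1.01113895e-03,  7.36824989e-04,
         4.48847318e-04],
       [-1.01099321e-03, -3.06133918e-01,  9.51987921e-01,
        -1.67858720e-01],
       [-7.37024946e-04, -9.51987921e-01, -3.06134700e-01,
         7.82924745e-02],
       [ 0.00000000e+00,  0.00000000e+00,  0.00000000e+00,
         1.00000000e+00]]), 'shot': 3}
```

View pics/scene0.png

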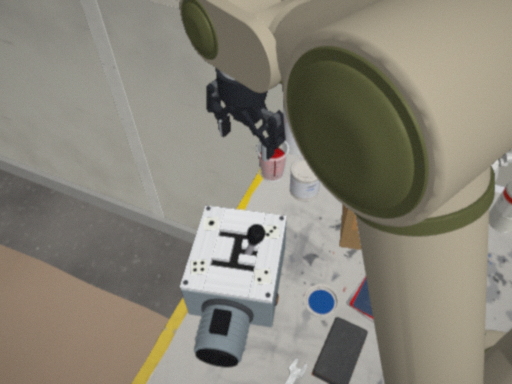

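View pics/side0.png

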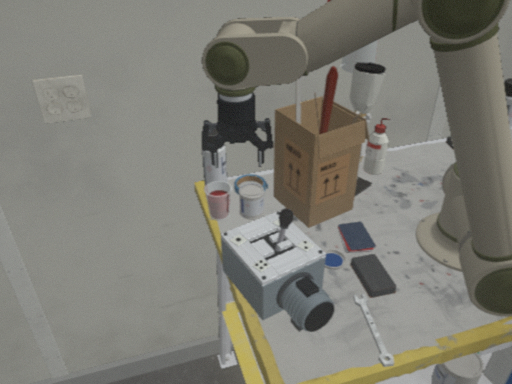

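View pics/wrist0.png

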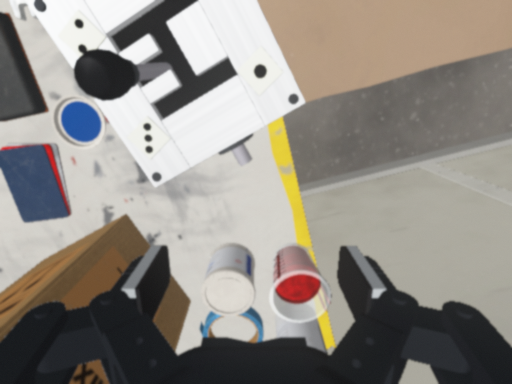

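The wrist view shows the one-pip tag at about (260,71), which is the far-right slot. The knob is at (105,75) in the park slot on the near side. Next I'll measure the gearbox pose.

```bash
cat > h.py <<'E'
import numpy as np, cv2
from scipy.spatial.transform import Rotation as R
def cam(p,s=None):
    f=192/np.tan(np.radians(p["vfov"]/2))
    K=np.array([[f,0,p["cx"]],[0,f,p["cy"]],[0,0,1]])
    if "rvec" in p:
        Rm=cv2.Rodrigues(p["rvec"])[0]; t=p["tvec"]
    else:
        T=np.eye(4);T[:3,:3]=np.array(s["tool_rot"]);T[:3,3]=s["position"]
        W=np.linalg.inv(T@p["tool_from_camera"]); Rm=W[:3,:3];t=W[:3,3]
    return K,Rm,t
def ray(c,u,v,z):
    K,Rm,t=c; d=Rm.T@np.linalg.inv(K)@np.array([u,v,1.]); o=-Rm.T@t
    return o+d*(z-o[2])/d[2]
def proj(c,P):
    K,Rm,t=c; q=(K@(Rm@np.atleast_2d(P).T+t[:,None])).T
    return q[:,:2]/q[:,2:]
E
python3 - <<'E'
from rig import env
from h import *
for n in ["wrist","scene","side"]:
    s=env.observe(); p=env.get_image(n); c=cam(p,s)
    for t in ["tag_1","knob","sample_tin","mixing_cup","tape_roll","gearbox"]:
        for r in env.outline_of(t,p)[:5]:
            m=r["mask"]; v,u=r["pixel"]
            vv,uu=np.nonzero(m)
            z={"tag_1":.12,"knob":.168}.get(t,.05)
            print(n,t,round(r["conf"],2),(round(u),round(v)),m.sum(),"cent",uu.mean().round(1),vv.mean().round(1),ray(c,uu.mean(),vv.mean(),z).round(3))
    if n!="wrist":
        im=p["image"]; x0,y0=(160,180) if n=="scene" else (190,190)
        cv2.imwrite(f"pics/{n}_z.png",cv2.cvtColor(cv2.resize(im[y0:y0+130,x0:x0+160],None,fx=4.5,fy=4.5,interpolation=cv2.INTER_CUBIC),cv2.COLOR_RGB2BGR))
E
```

```text
wrist tag_1 0.87 (257, 73) 1251 cent 259.8 70.8 [0.556 0.099 0.12 ]
wrist tag_1 0.68 (79, 38) 1218 cent 81.1 34.5 [0.416 0.125 0.12 ]
wrist tag_1 0.66 (148, 138) 983 cent 148.5 137.5 [0.46  0.046 0.12 ]
wrist tag_1 0.63 (109, 76) 3013 cent 111.9 73.7 [0.436 0.097 0.12 ]
wrist knob 0.87 (109, 73) 2925 cent 112.2 73.9 [0.458 0.093 0.168]
wrist sample_tin 0.58 (227, 286) 3197 cent 229.2 280.3 [ 0.519 -0.146  0.05 ]
wrist mixing_cup 0.24 (180, 72) 29092 cent 176.3 74.0 [0.471 0.102 0.05 ]
wrist tape_roll 0.71 (232, 283) 3188 cent 229.4 280.3 [ 0.519 -0.146  0.05 ]
wrist tape_roll 0.61 (248, 321) 726 cent 233.8 324.0 [ 0.523 -0.216  0.05 ]
wrist gearbox 0.68 (178, 72) 28822 cent 176.4 73.9 [0.471 0.102 0.05 ]
scene tag_1 0.78 (203, 267) 203 cent 198.7 266.7 [0.512 0.178 0.12 ]
scene tag_1 0.75 (262, 275) 239 cent 261.8 275.9 [0.417 0.125 0.12 ]
scene tag_1 0.62 (272, 231) 164 cent 271.4 231.1 [0.46  0.045 0.12 ]
scene tag_1 0.48 (208, 222) 229 cent 210.9 223.4 [0.556 0.1   0.12 ]
scene tag_1 0.42 (231, 282) 11362 cent 232.3 281.5 [0.449 0.164 0.12 ]
scene knob 0.77 (252, 237) 378 cent 254
[... 556 characters left out ...]
_1 0.45 (239, 241) 67 cent 237.5 239.6 [0.555 0.098 0.12 ]
side tag_1 0.43 (258, 261) 115 cent 260.4 264.9 [0.511 0.177 0.12 ]
side knob 0.74 (247, 201) 805 cent 250.5 200.7 [0.524 0.026 0.168]
side knob 0.64 (281, 222) 325 cent 283.2 224.3 [0.46  0.111 0.168]
side knob 0.15 (280, 217) 287 cent 283.6 222.7 [0.459 0.106 0.168]
side sample_tin 0.62 (249, 202) 785 cent 250.7 200.8 [ 0.518 -0.135  0.05 ]
side mixing_cup 0.87 (218, 200) 899 cent 217.7 199.4 [ 0.605 -0.146  0.05 ]
side tape_roll 0.71 (248, 181) 254 cent 249.2 180.4 [ 0.519 -0.231  0.05 ]
side tape_roll 0.51 (281, 222) 373 cent 283.5 222.8 [ 0.441 -0.039  0.05 ]
side gearbox 0.79 (281, 269) 8857 cent 277.8 270.4 [0.47  0.124 0.05 ]
```

```bash
python3 - <<'E'
from rig import env
from h import *
p=env.get_image("side"); c=cam(p)
for uv in [(308,223),(281,192),(358,205)]: print(uv,ray(c,*uv,0).round(3))
for uv in [(309,147),(274,107),(369,130)]: print(uv,[ray(c,*uv,z).round(3) for z in (.2,.25,.3)])
C=np.array([.486,.112,0]);y=np.radians(29.1);ex=np.array([np.cos(y),np.sin(y),0]);ey=np.array([-np.sin(y),np.cos(y),0])
# fit knob tilt with three cams
from scipy.optimize import least_squares
obs=[]
for n,uv in [("scene",(256.5,232)),("side",(285.5,216.5))]:
    q=p if n=="side" else env.get_image(n)
    for r in env.outline_of("knob",q)[:2]:
        vv,uu=np.nonzero(r["mask"]);print(n,uu.min(),uu.max(),vv.min(),vv.max())
    for x in (-.048,-.04,-.033,-.025,-.018):
        P=C+x*ex+[0,0,.02+np.sqrt(.155**2-x*x)]; print(x,proj(cam(q),P).round(1))
im=p["image"]
cv2.imwrite("pics/side_z2.png",cv2.cvtColor(cv2.resize(im[180:310,220:380],None,fx=4.5,fy=4.5,interpolation=cv2.INTER_CUBIC),cv2.COLOR_RGB2BGR))
E
```

```text
(308, 223) [ 0.37  -0.096  0.   ]
(281, 192) [ 0.428 -0.241  0.   ]
(358, 205) [ 0.222 -0.166  0.   ]
(309, 147) [array([ 0.372, -0.146,  0.2  ]), array([ 0.387, -0.059,  0.25 ]), array([0.403, 0.028, 0.3  ])]
(274, 107) [array([ 0.439, -0.382,  0.2  ]), array([ 0.449, -0.274,  0.25 ]), array([ 0.458, -0.167,  0.3  ])]
(369, 130) [array([ 0.203, -0.225,  0.2  ]), array([ 0.233, -0.131,  0.25 ]), array([ 0.263, -0.037,  0.3  ])]
scene 245 265 225 254
-0.048 [[262.7 237.4]]
-0.04 [[257.9 236. ]]
-0.033 [[253.7 234.8]]
-0.025 [[248.9 233.7]]
-0.018 [[244.7 232.8]]
side 274 292 209 251
-0.048 [[289.8 217.4]]
-0.04 [[286.7 217.8]]
-0.033 [[283.9 218.3]]
-0.025 [[280.8 219. ]]
-0.018 [[278.  219.8]]
```

View pics/scene_z.png

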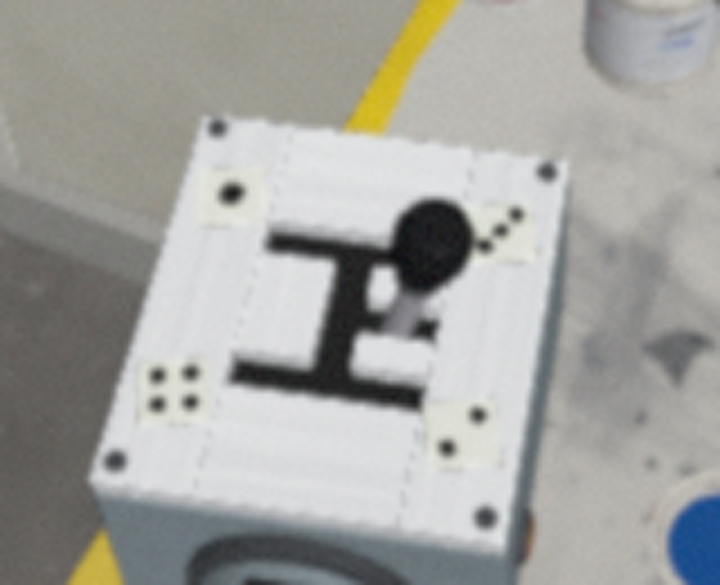

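View pics/side_z.png

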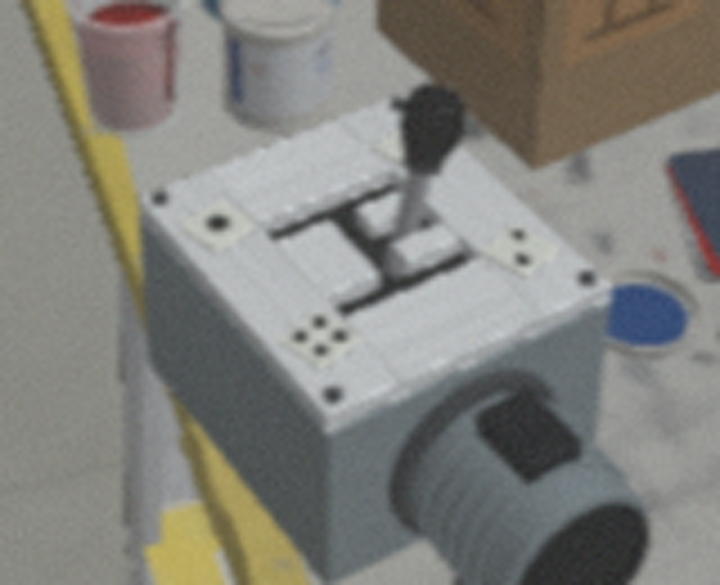

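The pips are clear in both views: one pip is far right, three near right, two near left and four far left. Gearbox centre is about (0.486, 0.112) with yaw 29.1°, the tag spacings match at 110 and 90 mm, and the knob is at x ≈ -38 mm. I'll close the fingers, turn the tool to the gearbox axes, and go high to the near side.

Emit:
carry_out(plan=[[[0,-0.015,0],[0,-9.7,0],0],[[0,-0.015,0],[0,-9.7,0],0],[[0,0,0],[0,-9.7,0],0],[[-0.028,0,0.043],[0,0,0],0],[[-0.028,0,0.043],[0,0,0],0],[[-0.0275,0,0.043],[0,0,0],0],[[0,0,0],[0,0,0],0],[[0,0,0],[0,0,0],0]])

```text
time_s: 2.4
position: [0.4148, 0.072, 0.2359]
tool_rot: [[0.874, 0.001, -0.486], [0.486, -0.0, 0.874], [0.001, -1.0, -0.001]]
ft_force: [0.2, 0.2, -1.0]
grip_width: -0.0005
```

```bash
cat >> h.py <<'E'
C=np.array([.486,.112,0]);_y=np.radians(29.1);ex=np.array([np.cos(_y),np.sin(_y),0]);ey=np.array([-np.sin(_y),np.cos(_y),0])
def st(env,tag,imgs=("wrist","scene")):
    s=env.observe();d=np.array(s["position"])-C
    print("t",s["time_s"],"g mm",(np.array([d@ex,d@ey,d[2]])*1000).round(1),"grip",round(s["grip_width"],4))
    print("toolx yaw",np.degrees(np.arctan2(s["tool_rot"][1][0],s["tool_rot"][0][0])),"y",np.array(s["tool_rot"])[:,1].round(3))
    f=np.array(s["ft_force"]);print("F g",(f@ex).round(2),(f@ey).round(2),f[2].round(2))
    for n in imgs:
        p=env.get_image(n); im=p["image"]
        if n=="scene": im=cv2.resize(im[150:310,150:310],None,fx=3.7,fy=3.7,interpolation=cv2.INTER_CUBIC)
        if n=="side": im=cv2.resize(im[160:300,200:360],None,fx=4,fy=4,interpolation=cv2.INTER_CUBIC)
        cv2.imwrite(f"pics/{n}_{tag}.png",cv2.cvtColor(im,cv2.COLOR_RGB2BGR))
E
python3 - <<'E'
from rig import env
from h import *
st(env,"a",("wrist","scene","side"))
E
```

```text
t 2.4 g mm [-81.7  -0.4 235.9] grip -0.0005
toolx yaw 29.105460397660835 y [ 0.001 -0.    -1.   ]
F g 0.33 0.08 -0.98
```

View pics/wrist_a.png

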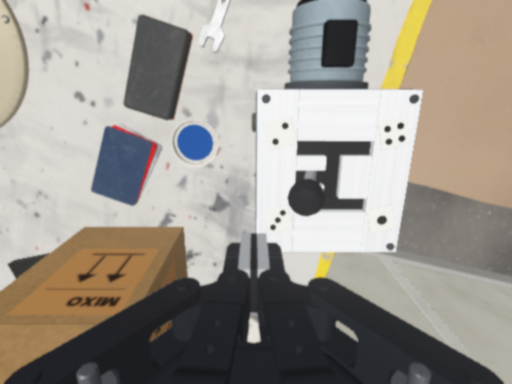

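View pics/side_a.png

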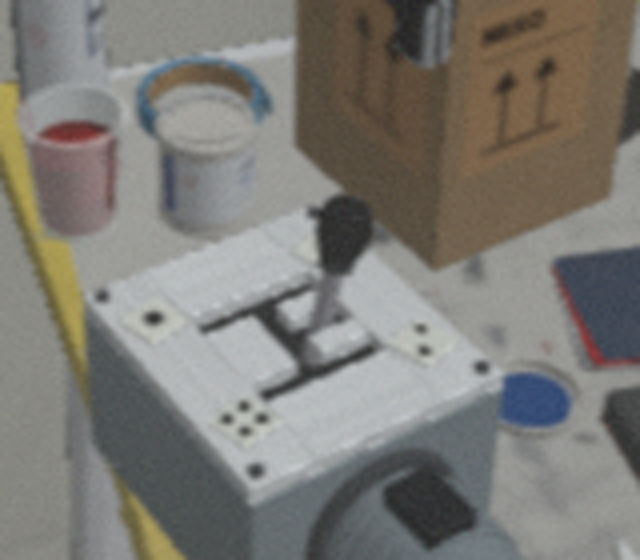

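Emit:
carry_out(plan=[[[0,0.045,0],[0,0,0],0],[[0,0.041,0],[0,0,0],0],[[0.01,0,0],[0,0,0],0],[[0.01,0,0],[0,0,0],0],[[0.01,0,0],[0,0,0],0],[[0.008,0,0],[0,0,0],0],[[0,0,0],[0,0,0],0]])

```text
time_s: 3.42
position: [0.4516, 0.0907, 0.1545]
tool_rot: [[0.873, 0.011, -0.487], [0.487, -0.001, 0.873], [0.009, -1.0, -0.006]]
ft_force: [-2.9, -0.6, 25.0]
grip_width: 0.0002
```

```bash
python3 - <<'E'
from rig import env
from h import *
st(env,"b",("wrist","scene","side"))
E
```

```text
t 3.425 g mm [-40.4  -1.8 154.5] grip 0.0002
toolx yaw 29.133603895960967 y [ 0.011 -0.001 -1.   ]
F g -2.84 0.87 24.96
```

View pics/wrist_b.png

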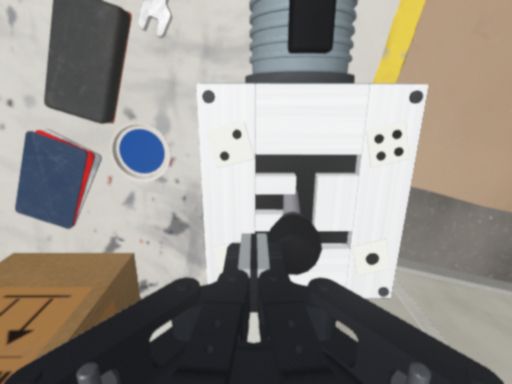

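View pics/side_b.png

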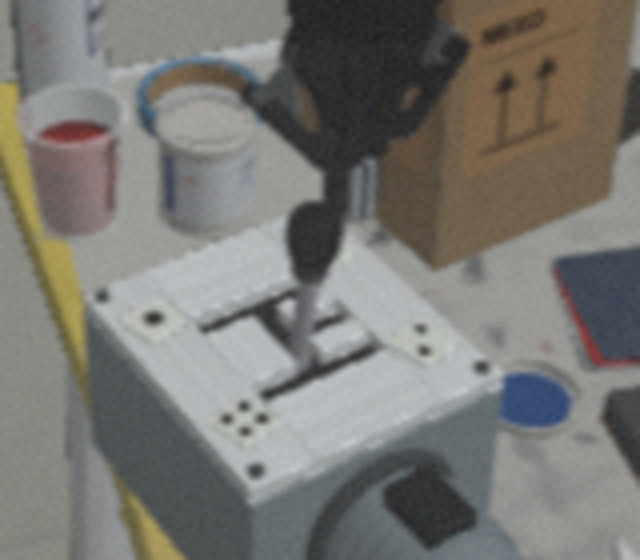

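The 25 N upward force means a widening part of the fingers sits on the knob's top. I'll raise the tool 18 mm so that only the tips work.

Emit:
carry_out(plan=[[[0,-0.018,0],[0,0,0],0],[[0,0,0],[0,0,0],0]])

```text
time_s: 3.82
position: [0.4493, 0.0908, 0.1698]
tool_rot: [[0.874, 0.005, -0.487], [0.487, -0.0, 0.874], [0.004, -1.0, -0.003]]
ft_force: [-0.2, -0.1, 0.3]
grip_width: 0.0001
```

```bash
python3 - <<'E'
from rig import env
from h import *
st(env,"c",("scene","side"))
E
```

```text
t 3.825 g mm [-42.4  -0.6 169.8] grip 0.0001
toolx yaw 29.11716439455061 y [ 0.005 -0.    -1.   ]
F g -0.24 -0.03 0.26
```

View pics/side_c.png

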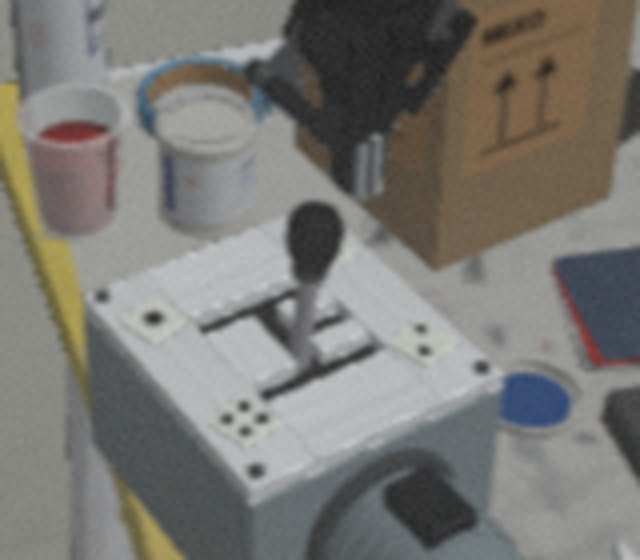

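View pics/scene_c.png

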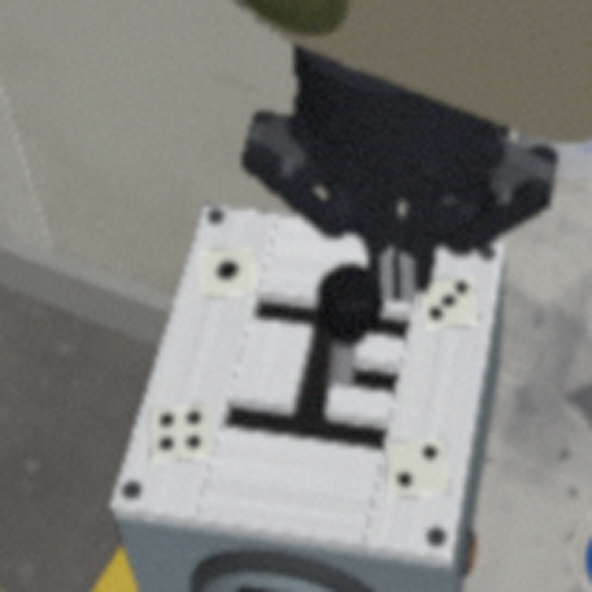

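Emit:
carry_out(plan=[[[0.006,0,0],[0,0,0],0],[[0.006,0,0],[0,0,0],0],[[0.004,0,0],[0,0,0],0],[[0,0,0],[0,0,0],0]])

```text
time_s: 4.42
position: [0.4617, 0.0985, 0.1674]
tool_rot: [[0.874, -0.0, -0.487], [0.487, 0.0, 0.874], [-0.0, -1.0, 0.0]]
ft_force: [0.2, 0.4, -0.9]
grip_width: 0.0001
```

```bash
python3 - <<'E'
from rig import env
from h import *
st(env,"d",("scene","side"))
for x in (-.02,-.015,-.01,-.005,0,.003):
    P=C+x*ex+[0,0,.02+np.sqrt(.155**2-x*x)]
    for n in("scene","side"): print(n,x,proj(cam(env.get_image(n)),P).round(1)) if x in(-.01,0.) else 0
E
```

```text
t 4.425 g mm [-2.780e+01  1.000e-01  1.674e+02] grip 0.0001
toolx yaw 29.117294691354598 y [-0.  0. -1.]
F g 0.37 0.25 -0.85
scene -0.01 [[239.9 231.9]]
side -0.01 [[274.7 220.8]]
scene 0 [[234.  230.9]]
side 0 [[270.6 222.3]]
```

View pics/side_d.png

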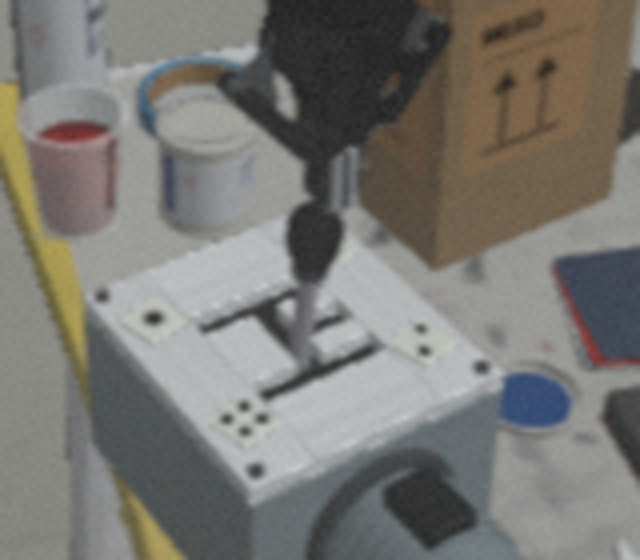

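View pics/scene_d.png

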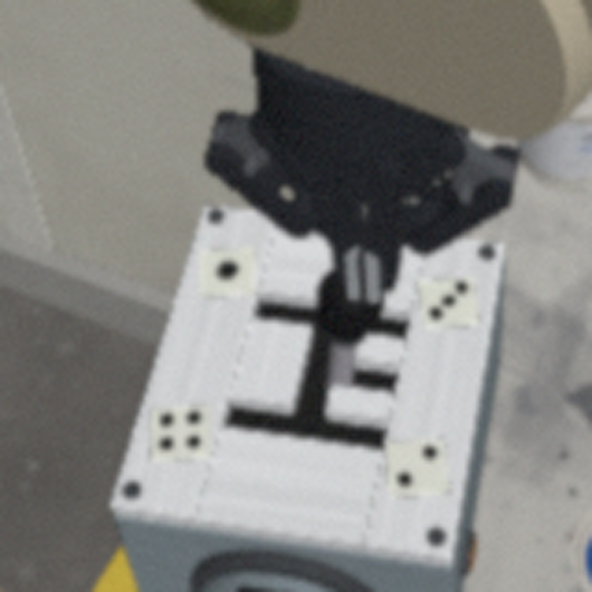

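```bash
python3 - <<'E'
from rig import env
from h import *
s=env.observe(); tcp=np.array(s["position"])
print(tcp)
P={}
for n in("scene","side","wrist"):
    p=env.get_image(n); c=cam(p,s); P[n]=(p,c)
    im=p["image"].copy(); big=cv2.resize(im,None,fx=4,fy=4,interpolation=cv2.INTER_CUBIC)
    def dot(X,col):
        u,v=(proj(c,X)[0]+.5)*4-.5
        cv2.circle(big,(int(u),int(v)),4,col,-1); return u,v
    u,v=dot(tcp,(255,0,0)); dot(tcp+[0,0,.03],(255,128,0))
    for x in(-.04,-.02,0): dot(C+x*ex+[0,0,.02+np.sqrt(.155**2-x*x)],(0,255,0)); dot(C+x*ex+[0,0,.118],(0,0,255))
    for t in "tag_1","knob":
      for r in env.outline_of(t,p)[:4]:
        vv,uu=np.nonzero(r["mask"]);print(n,t,r["conf"],uu.min(),uu.max(),vv.min(),vv.max(),uu.mean(),vv.mean())
    u,v=dot(C+[0,0,.15],(255,255,0))
    u=int(u);v=int(v);big=np.ascontiguousarray(big[max(v-290,0):v+290,max(u-300,0):u+300])
    cv2.imwrite(f"pics/{n}_e.png",cv2.cvtColor(big,cv2.COLOR_RGB2BGR))
E
```

```text
[0.46138977 0.09833014 0.167672  ]
scene tag_1 0.7 254 270 269 284 261.95258620689657 276.32758620689657
scene tag_1 0.65 192 206 261 273 198.5681818181818 266.6761363636364
scene tag_1 0.62 263 278 225 238 270.4728260869565 231.625
scene tag_1 0.44 204 218 217 229 211.01714285714286 223.26285714285714
scene knob 0.6 235 252 224 253 242.5 237.83216783216784
side tag_1 0.45 230 245 235 245 237.36036036036037 240.0
side knob 0.63 272 284 210 251 276.73333333333335 226.36666666666667
wrist tag_1 0.97 194 237 123 166 215.52557449962936 144.22238695329875
wrist tag_1 0.94 201 232 235 268 215.83113069016153 250.46842878120412
wrist tag_1 0.64 345 383 123 166 364.05145413870247 144.4220730797912
wrist knob 0.72 245 294 189 258 273.82968065122105 223.9079524107702
```

View pics/scene_e.png

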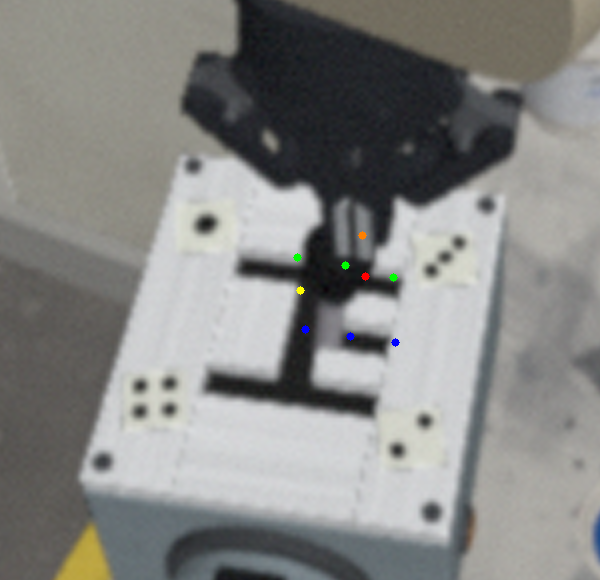

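View pics/side_e.png

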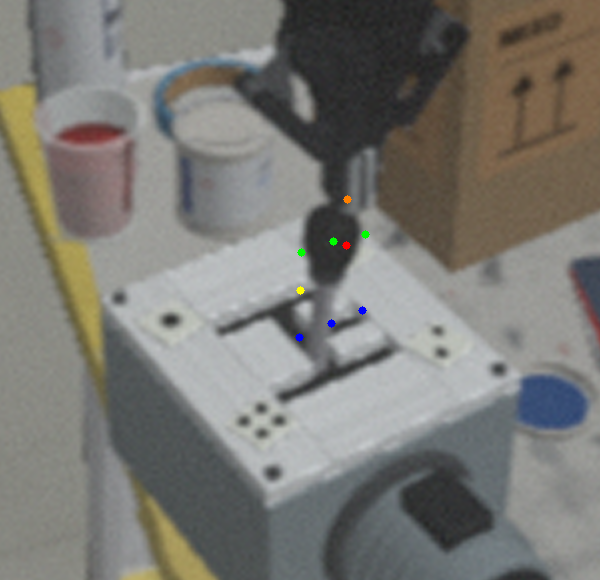

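View pics/wrist_e.png

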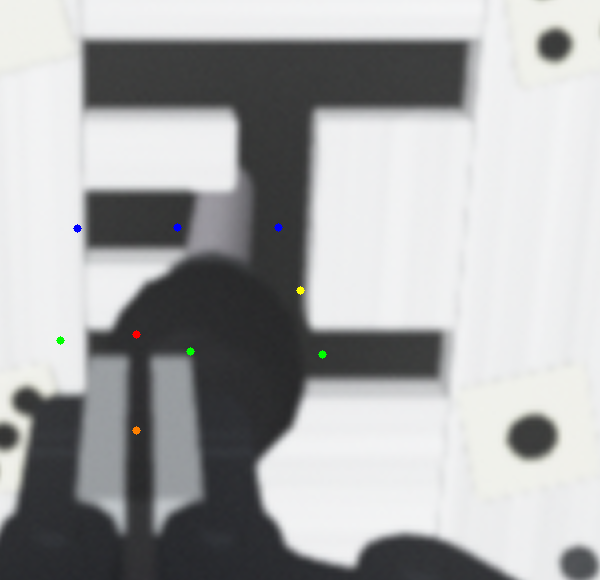

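Emit:
carry_out(plan=[[[-0.035,0,0],[0,0,0],0],[[-0.01,0,0],[0,0,0],0],[[0,0,0],[0,0,0],0]])

```text
time_s: 5.55
position: [0.4224, 0.0764, 0.1679]
tool_rot: [[0.874, 0.001, -0.486], [0.486, 0.0, 0.874], [0.001, -1.0, -0.0]]
ft_force: [1.3, -0.5, -0.9]
grip_width: -0.0002
```

```bash
cat >> h.py <<'E'
def marks(env,tag,names=("scene","side","wrist"),kn=(-.02,0.)):
    s=env.observe(); tcp=np.array(s["position"]);T=np.array(s["tool_rot"])
    d=tcp-C;f=np.array(s["ft_force"])
    print("t",s["time_s"],"g mm",(np.array([d@ex,d@ey,d[2]])*1000).round(1),"F g",(f@ex).round(2),(f@ey).round(2),f[2].round(2),s["grip_width"])
    for n in names:
        p=env.get_image(n); c=cam(p,s)
        big=cv2.resize(p["image"],None,fx=4,fy=4,interpolation=cv2.INTER_CUBIC)
        def dot(X,col):
            u,v=(proj(c,X)[0]+.5)*4-.5
            cv2.circle(big,(int(u),int(v)),3,col,-1); return u,v
        for a in(0,.02,.04):
            dot(tcp-T[:,1]*a,(255,0,0))
            for b in(-.011,.011): dot(tcp-T[:,1]*a+T[:,2]*b,(255,128,0)); dot(tcp-T[:,1]*a+T[:,0]*b,(255,0,255))
        x,y=kn; z=.02+np.sqrt(.155**2-x*x-y*y); K=C+x*ex+y*ey
        dot(K+[0,0,z],(0,255,0)); dot(K+[0,0,z+.0175],(0,255,0)); dot(K+[0,0,z-.0175],(0,255,0))
        dot(K+[0,0,z]+ex*.0155,(0,255,255));dot(K+[0,0,z]-ex*.0155,(0,255,255))
        u,v=proj(c,C+[0,0,.16])[0]*4
        u=int(u);v=int(v);big=np.ascontiguousarray(big[max(v-290,0):v+290,max(u-300,0):u+300])
        cv2.imwrite(f"pics/{n}_{tag}.png",cv2.cvtColor(big,cv2.COLOR_RGB2BGR))
E
python3 - <<'E'
from rig import env
from h import *
marks(env,"f",kn=(-.018,0))
E
```

```text
t 5.55 g mm [-72.9  -0.2 167.9] F g 0.92 -1.09 -0.86 -0.00016795830798637217
```

View pics/scene_f.png

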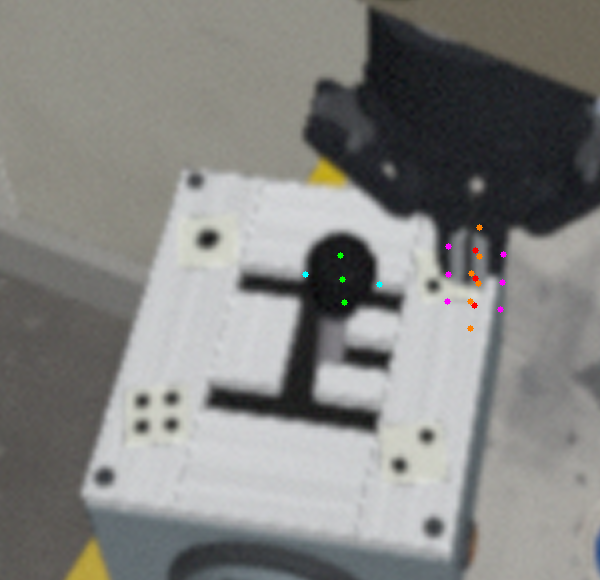

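View pics/side_f.png

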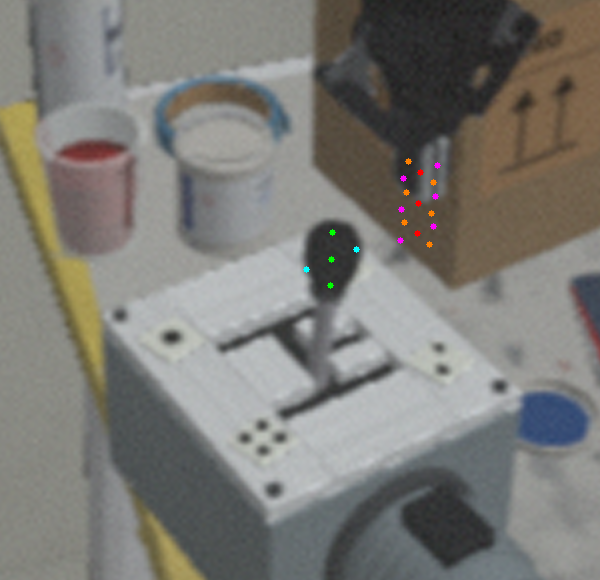

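View pics/wrist_f.png

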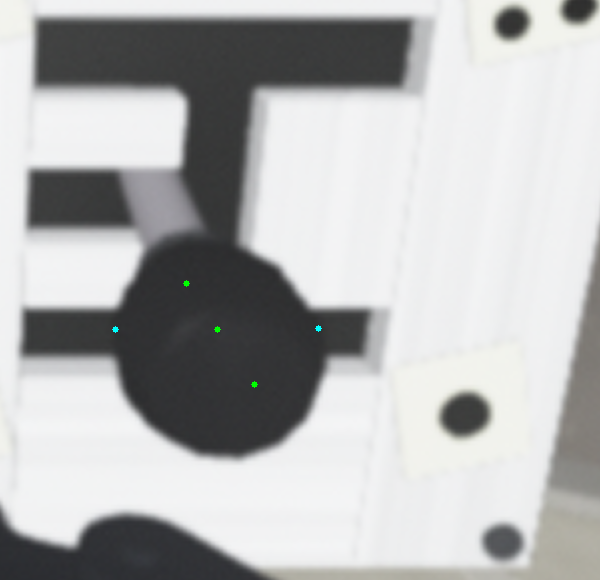

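In all three views the fingertips end about 23 mm behind the nominal TCP. That explains both the earlier pressing on the knob's top and the miss just now. I'll work about 30 mm lower.

Emit:
carry_out(plan=[[[0,0.03,0],[0,0,0],0],[[0.02,0,0],[0,0,0],0],[[0.008,0,0],[0,0,0],0],[[0.008,0,0],[0,0,0],0],[[0.006,0,0],[0,0,0],0],[[0,0,0],[0,0,0],0]])

```text
time_s: 6.45
position: [0.4592, 0.0971, 0.1377]
tool_rot: [[0.874, 0.001, -0.487], [0.487, 0.0, 0.874], [0.001, -1.0, -0.0]]
ft_force: [0.1, 0.2, -0.7]
grip_width: 0.0001
```

```bash
python3 - <<'E'
from rig import env
from h import *
marks(env,"g",kn=(-.005,0))
E
```

```text
t 6.45 g mm [-30.7  -0.  137.7] F g 0.18 0.14 -0.74 6.56850379637865e-05
```

View pics/scene_g.png

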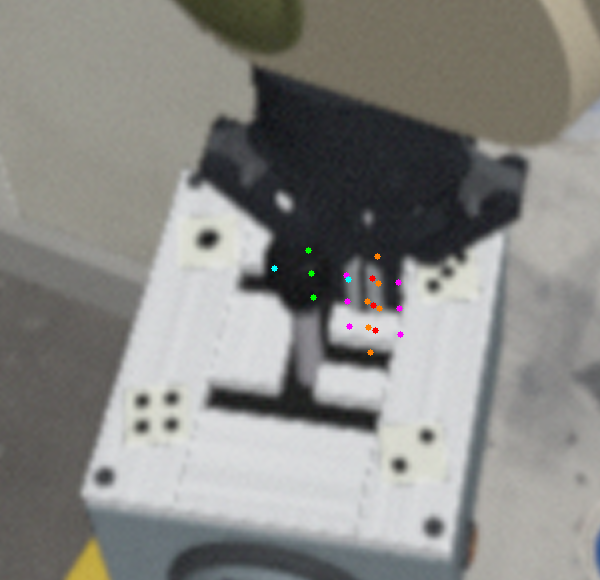

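View pics/side_g.png

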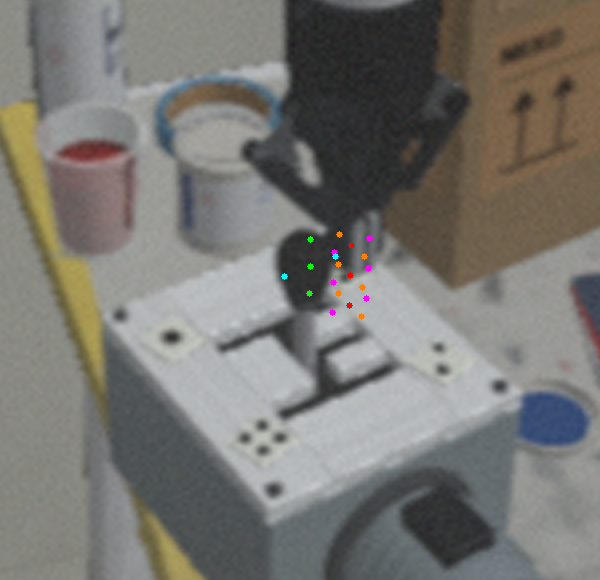

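View pics/wrist_g.png

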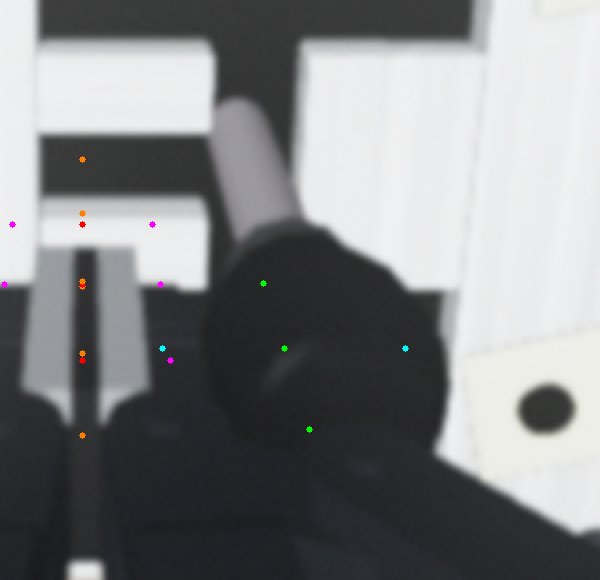

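The knob is now in the cross channel at x ≈ 0. Next I'll back off, go up and over to its left side, and come down.

Emit:
carry_out(plan=[[[-0.012,0,0],[0,0,0],0],[[0,-0.06,0],[0,0,0],0],[[0,-0.01,0.025],[0,0,0],0],[[0.022,0,0.03],[0,0,0],0],[[0.021,0,0],[0,0,0],0],[[0,0,0],[0,0,0],0],[[0,0,0],[0,0,0],0]])

```text
time_s: 7.48
position: [0.4584, 0.1595, 0.2075]
tool_rot: [[0.874, -0.001, -0.486], [0.486, -0.0, 0.874], [-0.001, -1.0, 0.0]]
ft_force: [1.0, -0.1, 0.9]
grip_width: 0.0
```

```bash
python3 - <<'E'
from rig import env
from h import *
marks(env,"h",kn=(0,0))
E
```

```text
t 7.475 g mm [ -1.   54.9 207.5] F g 0.81 -0.6 0.92 2.4004381063563522e-05
```

View pics/scene_h.png

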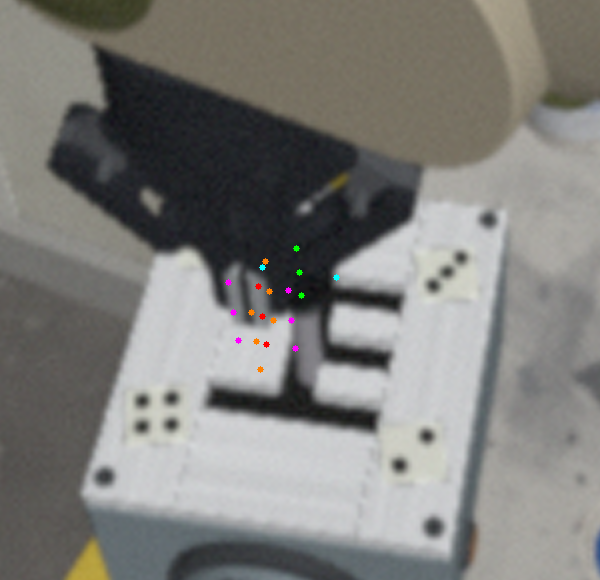

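View pics/side_h.png

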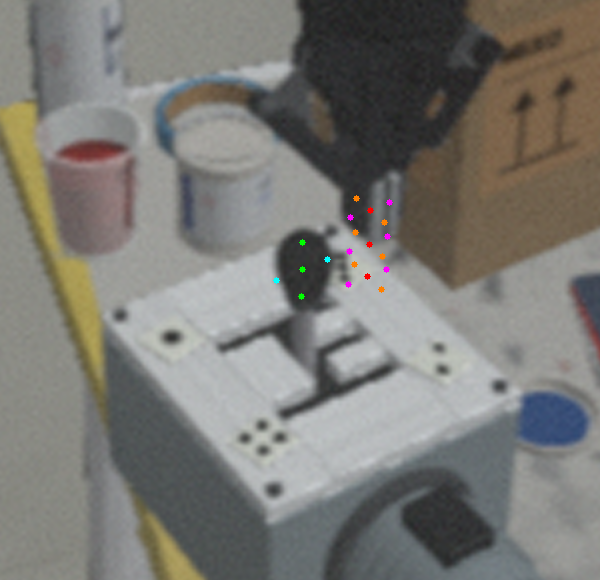

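Emit:
carry_out(plan=[[[0,0.035,0],[0,0,0],0],[[0,0.035,0],[0,0,0],0],[[0,0,-0.015],[0,0,0],0],[[0,0,-0.01],[0,0,0],0],[[0,0,-0.01],[0,0,0],0],[[0,0,-0.01],[0,0,0],0],[[0,0,-0.007],[0,0,0],0],[[0,0,0],[0,0,0],0]])

```text
time_s: 8.62
position: [0.4847, 0.1142, 0.1377]
tool_rot: [[0.874, 0.0, -0.486], [0.486, -0.0, 0.874], [0.0, -1.0, -0.0]]
ft_force: [0.7, 0.5, 0.5]
grip_width: 0.0002
```

```bash
python3 - <<'E'
from rig import env
from h import *
marks(env,"i",kn=(0,-.025))
E
```

```text
t 8.625 g mm [ -0.    2.5 137.7] F g 0.88 0.06 0.54 0.00017567165942974973
```

View pics/scene_i.png

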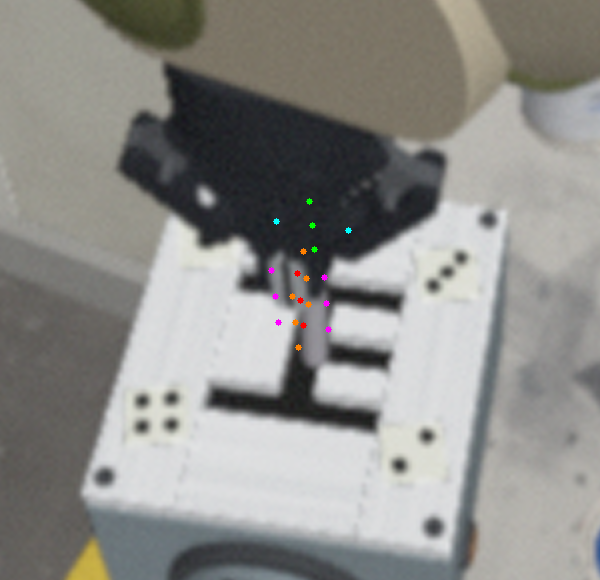

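View pics/side_i.png

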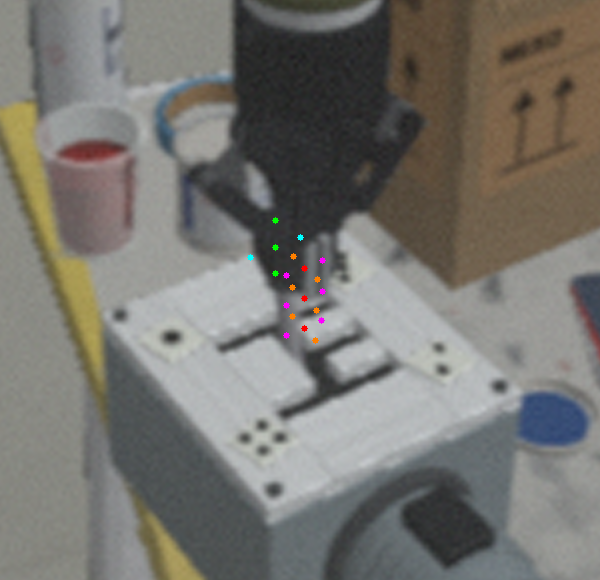

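Emit:
carry_out(plan=[[[0,0,-0.008],[0,0,0],0],[[0,0,-0.006],[0,0,0],0],[[0,0,-0.003],[0,0,0],0],[[0,0,-0.002],[0,0,0],0],[[0,0,0],[0,0,0],0]])

```text
time_s: 9.4
position: [0.4937, 0.0979, 0.1376]
tool_rot: [[0.874, -0.0, -0.486], [0.486, -0.0, 0.874], [-0.0, -1.0, 0.0]]
ft_force: [-1.8, 1.5, -2.3]
grip_width: 0.0002
```

```bash
python3 - <<'E'
from rig import env
from h import *
marks(env,"j",kn=(0,-.044))
E
```

```text
t 9.4 g mm [-1.000e-01 -1.610e+01  1.376e+02] F g -0.82 2.14 -2.29 0.0002307063891256601
```

View pics/scene_j.png

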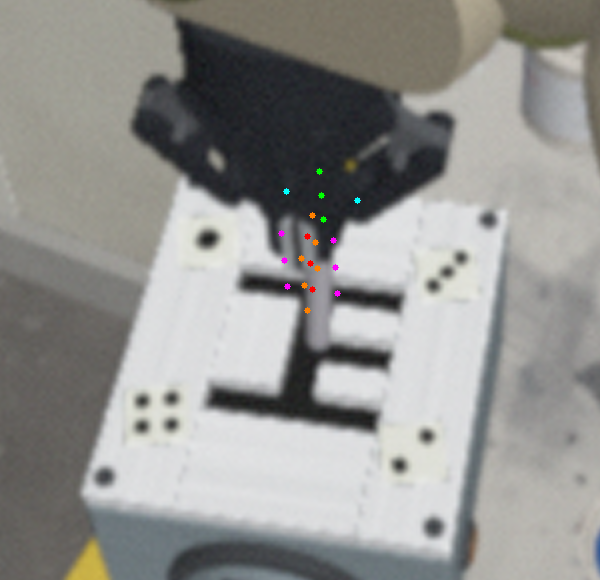

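View pics/side_j.png

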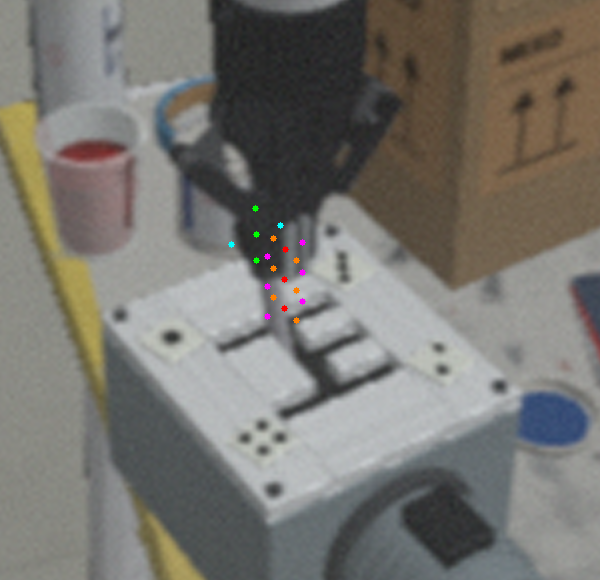

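View pics/wrist_j.png

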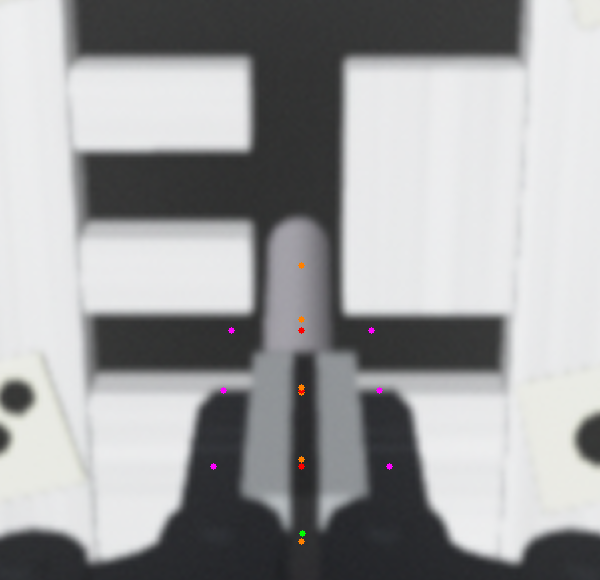

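Emit:
carry_out(plan=[[[0,0,-0.003],[0,0,0],0],[[0,0,0],[0,0,0],0]])

```text
time_s: 9.8
position: [0.4953, 0.0952, 0.1376]
tool_rot: [[0.874, -0.0, -0.486], [0.486, -0.0, 0.874], [-0.0, -1.0, 0.0]]
ft_force: [-0.5, 2.1, -1.9]
grip_width: -0.0
```

Emit:
carry_out(plan=[[[0,0,-0.003],[0,0,0],0],[[0,0,0],[0,0,0],0]])

```text
time_s: 10.05
position: [0.4966, 0.0928, 0.1375]
tool_rot: [[0.874, -0.0, -0.486], [0.486, 0.0, 0.874], [-0.0, -1.0, 0.0]]
ft_force: [-1.2, 3.6, -1.5]
grip_width: 0.0001
```

Emit:
carry_out(plan=[[[0,0,-0.002],[0,0,0],0],[[0,0,0],[0,0,0],0]])

```text
time_s: 10.3
position: [0.497, 0.0919, 0.1374]
tool_rot: [[0.874, -0.002, -0.486], [0.486, 0.002, 0.874], [-0.0, -1.0, 0.003]]
ft_force: [-2.2, 7.8, -1.8]
grip_width: 0.0
```

```bash
python3 - <<'E'
from rig import env
from h import *
marks(env,"k",kn=(0,-.045))
E
```

```text
t 10.3 g mm [ -0.2 -22.9 137.4] F g 1.83 7.9 -1.77 1.6393996457458403e-05
```

View pics/wrist_k.png

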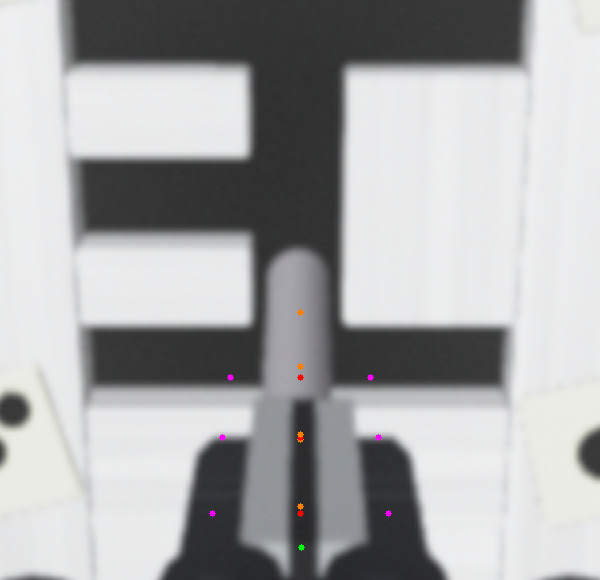

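View pics/side_k.png

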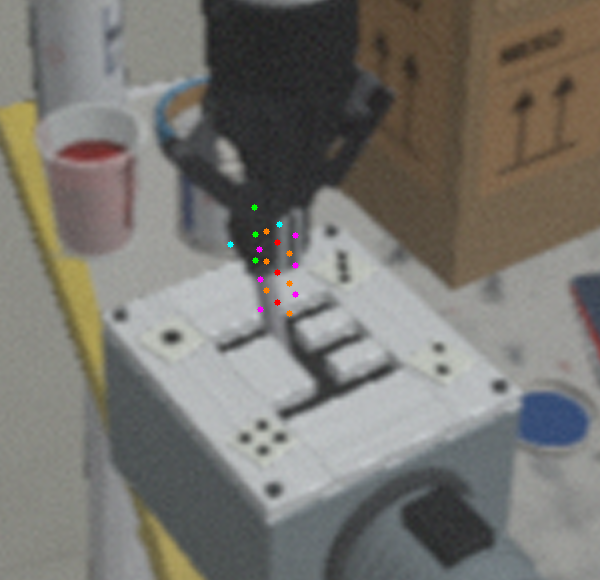

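The force rose to about 8 N, so the lever is at the right end of the channel. I'll back off, go up and around to the near side of the knob.

Emit:
carry_out(plan=[[[0,0,0.012],[0,0,0],0],[[0,-0.06,0],[0,0,0],0],[[0,-0.01,0],[0,0,0],0],[[-0.03,0,0],[0,0,0],0],[[-0.025,0,-0.02],[0,0,0],0],[[0,0,-0.0145],[0,0,0],0],[[0,0,0],[0,0,0],0],[[0,0,0],[0,0,0],0]])

```text
time_s: 11.45
position: [0.4609, 0.0451, 0.2074]
tool_rot: [[0.874, -0.0, -0.487], [0.487, 0.0, 0.874], [-0.0, -1.0, 0.0]]
ft_force: [0.4, -0.6, 0.5]
grip_width: 0.0003
```

```bash
python3 - <<'E'
from rig import env
from h import *
marks(env,"l",kn=(0,-.045))
E
```

```text
t 11.45 g mm [-54.5 -46.3 207.4] F g 0.03 -0.69 0.45 0.0002678792695106129
```

View pics/wrist_l.png

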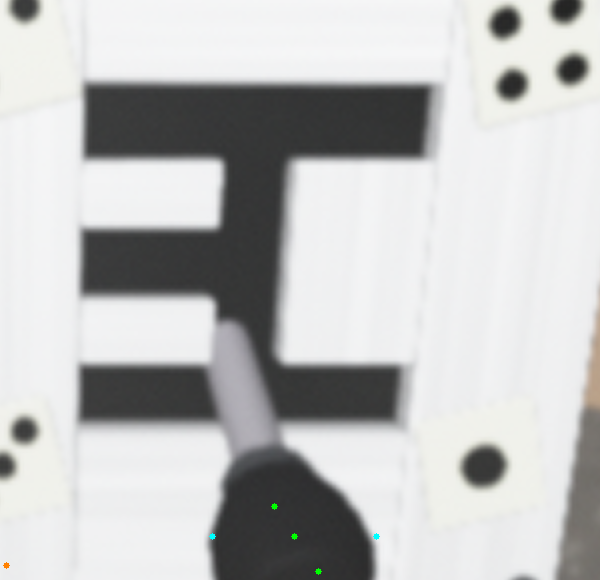

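View pics/side_l.png

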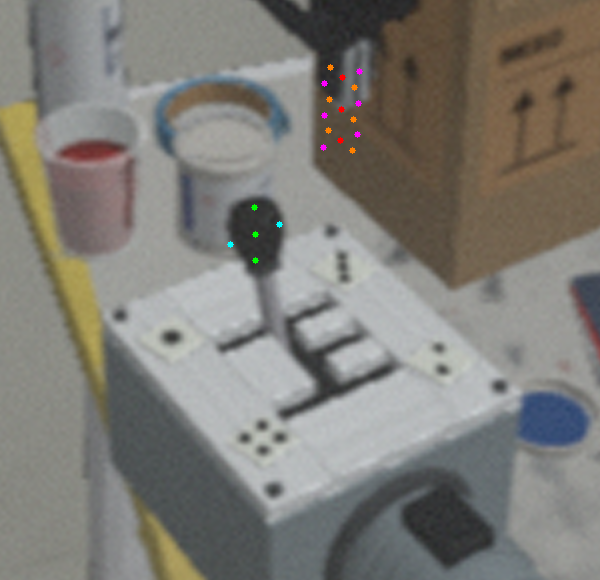

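View pics/scene_l.png

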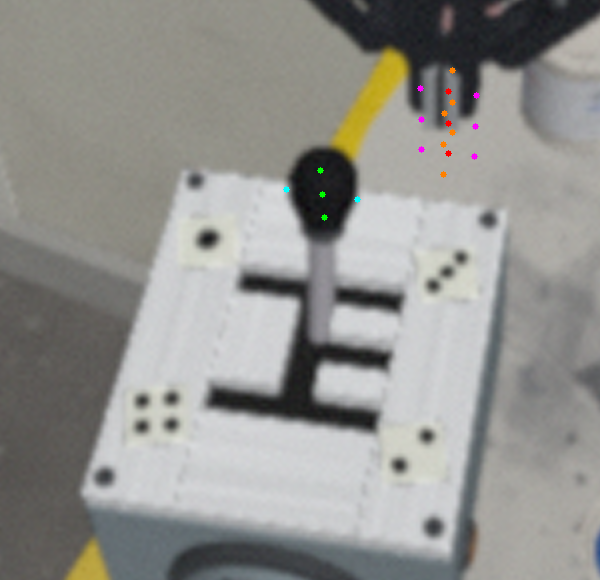

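The lever is at the right end of the channel, knob about (0, -46) mm. Next I'll go down and push to the far side.

Emit:
carry_out(plan=[[[0,0.04,0],[0,0,0],0],[[0,0.037,0],[0,0,0],0],[[0.015,0,0],[0,0,0],0],[[0.01,0,0],[0,0,0],0],[[0.01,0,0],[0,0,0],0],[[0.01,0,0],[0,0,0],0],[[0.01,0,0],[0,0,0],0],[[0,0,0],[0,0,0],0]])

```text
time_s: 12.6
position: [0.5093, 0.0718, 0.1306]
tool_rot: [[0.874, 0.001, -0.487], [0.487, 0.0, 0.874], [0.001, -1.0, -0.0]]
ft_force: [-0.6, 0.3, 0.7]
grip_width: -0.0006
```

```bash
python3 - <<'E'
from rig import env
from h import *
marks(env,"m",kn=(.03,-.045))
E
```

```text
t 12.6 g mm [  0.8 -46.5 130.6] F g -0.34 0.53 0.74 -0.0006408432560278618
```

View pics/side_m.png

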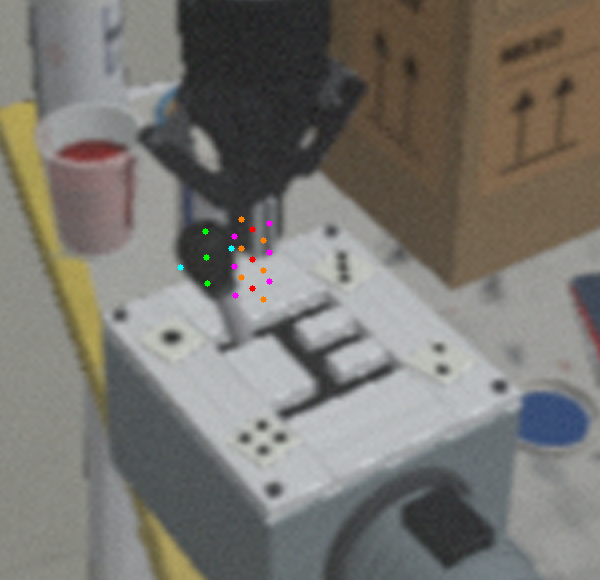

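View pics/scene_m.png

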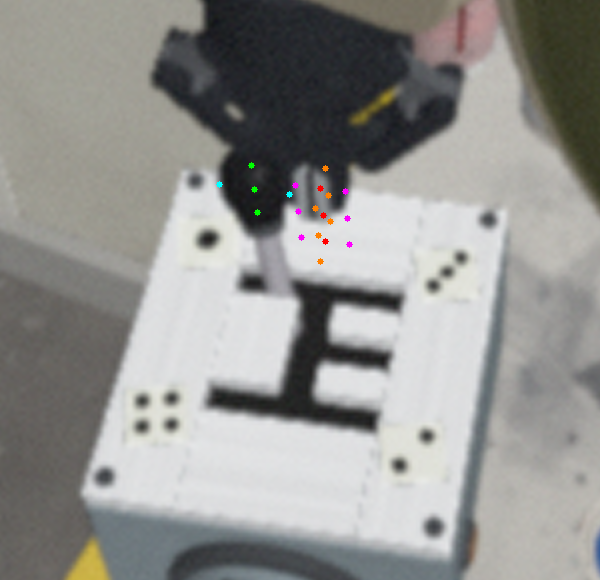

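Emit:
carry_out(plan=[[[0.006,0.004,0],[0,0,0],0],[[0.006,0,0],[0,0,0],0],[[0.003,0,0],[0,0,0],0],[[0,0,0],[0,0,0],0]])

```text
time_s: 13.25
position: [0.522, 0.0789, 0.1264]
tool_rot: [[0.874, 0.0, -0.486], [0.486, 0.0, 0.874], [0.0, -1.0, 0.0]]
ft_force: [-1.6, -0.2, -0.2]
grip_width: 0.0
```

Emit:
carry_out(plan=[[[0.003,0,0],[0,0,0],0],[[0,0,0],[0,0,0],0]])

```text
time_s: 13.5
position: [0.5237, 0.08, 0.1263]
tool_rot: [[0.874, -0.002, -0.486], [0.486, -0.0, 0.874], [-0.002, -1.0, 0.001]]
ft_force: [-5.0, -2.2, -0.7]
grip_width: 0.0005
```

```bash
python3 - <<'E'
from rig import env
from h import *
marks(env,"n",kn=(.048,-.044))
E
```

```text
t 13.5 g mm [ 17.3 -46.3 126.3] F g -5.5 0.49 -0.7 0.00047261577216683613
```

View pics/side_n.png

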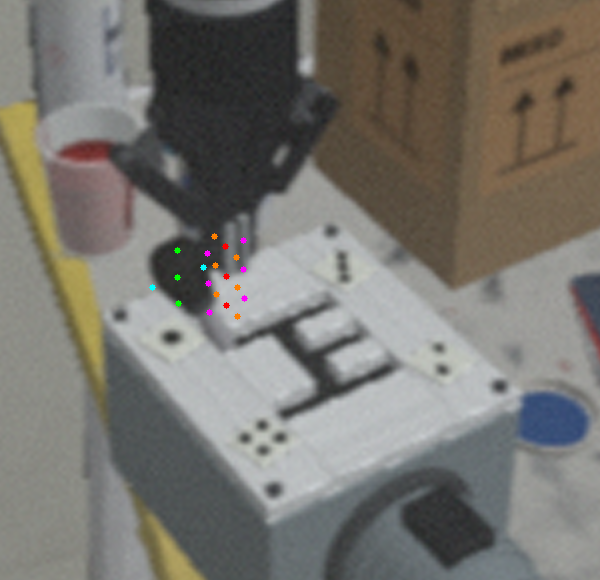

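View pics/scene_n.png

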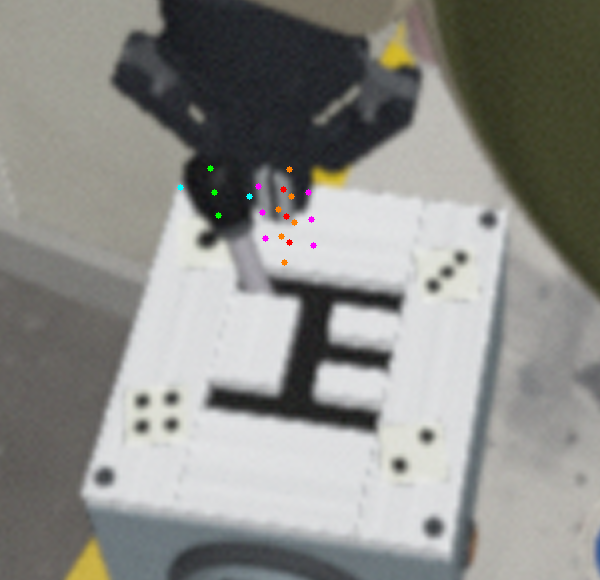

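Emit:
carry_out(plan=[[[0.003,0,0],[0,0,0],0],[[0,0,0],[0,0,0],0]])

```text
time_s: 13.9
position: [0.5245, 0.0805, 0.1261]
tool_rot: [[0.874, -0.007, -0.486], [0.486, -0.002, 0.874], [-0.007, -1.0, 0.001]]
ft_force: [-12.9, -8.1, 1.8]
grip_width: -0.0001
```

The force is about 15 N with hardly any motion, so the lever is at its end stop. I'll back off along -x, then go up.

Emit:
carry_out(plan=[[[-0.02,0,0],[0,0,0],0],[[-0.02,0,0],[0,0,0],0],[[0,-0.06,0],[0,0,0],0],[[0,-0.06,0],[0,0,0],0],[[-0.04,-0.03,0],[0,0,0],0],[[0,0,0],[0,0,0],0],[[0,0,0],[0,0,0],0]])

```text
time_s: 14.78
position: [0.4575, 0.0428, 0.2763]
tool_rot: [[0.874, 0.001, -0.486], [0.486, 0.0, 0.874], [0.001, -1.0, 0.0]]
ft_force: [-0.9, 0.3, -0.7]
grip_width: 0.0001
```

```bash
python3 - <<'E'
from rig import env
from h import *
marks(env,"o",kn=(.048,-.045))
for n in("wrist","scene","side"):
    s=env.observe();p=env.get_image(n);c=cam(p,s)
    for t in("knob","sample_tin","mixing_cup","tape_roll"):
        for r in env.outline_of(t,p)[:1]:
            vv,uu=np.nonzero(r["mask"]); X=ray(c,uu.mean(),vv.mean(),.161 if t=="knob" else .05); d=X-C
            print(n,t,round(r["conf"],2),X.round(3),"g",(d@ex).round(3),(d@ey).round(3))
E
```

```text
t 14.775 g mm [-58.6 -46.6 276.3] F g -0.58 0.72 -0.67 8.694262749248394e-05
wrist knob 0.96 [0.541 0.094 0.161] g 0.04 -0.042
wrist sample_tin 0.73 [ 0.49  -0.135  0.05 ] g -0.116 -0.218
scene knob 0.72 [0.539 0.1   0.161] g 0.04 -0.036
scene sample_tin 0.7 [0.545 0.155 0.05 ] g 0.073 0.009
scene mixing_cup 0.59 [ 0.594 -0.124  0.05 ] g -0.021 -0.259
scene tape_roll 0.92 [ 0.503 -0.234  0.05 ] g -0.153 -0.311
side knob 0.37 [0.524 0.016 0.161] g -0.014 -0.102
side sample_tin 0.65 [ 0.519 -0.136  0.05 ] g -0.092 -0.233
side mixing_cup 0.78 [ 0.604 -0.145  0.05 ] g -0.022 -0.282
side tape_roll 0.52 [ 0.522 -0.233  0.05 ] g -0.137 -0.319
```

View pics/side_o.png

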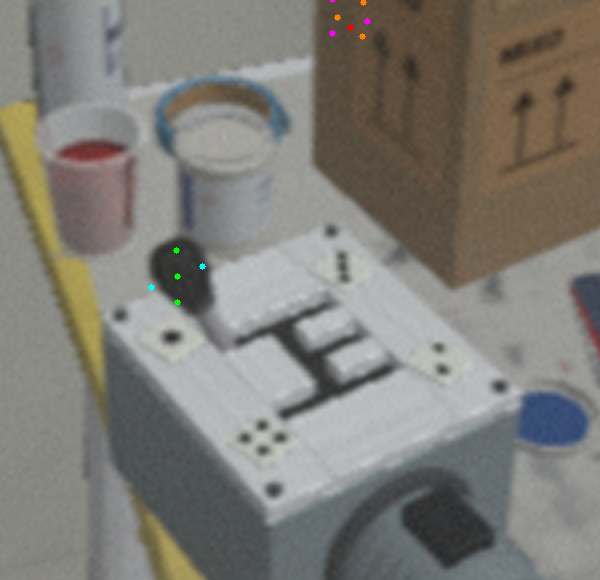

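View pics/scene_o.png

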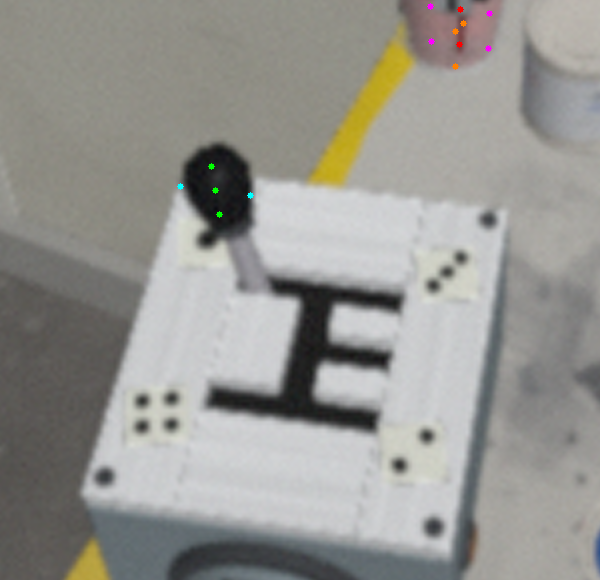

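```bash
python3 - <<'E'
from rig import env
print(env.close_job())
E
```

```text
the job is handed in; nothing more can be done
None
```

I pushed the lever with the closed fingers out of park and along the cross channel to its right end. From there it went into the far-right slot, the one with the one-pip tag, then I took the hand away and handed the job in. It finished at about 15 s of the 51 s allowed.

**Last checks:**
- **Lever position:** The last push met the end stop at about 15 N with hardly any movement. Afterwards the scene and side pictures fitted a knob at x ≈ +46 to +48 mm, y ≈ -45 mm; 42 mm is needed.
- **Other slots:** No picture taken on the way showed the lever in another tagged slot.
- **Bystanders:** In the side view the tin, cup and tape roll were within about 3 mm of their first positions.
- **Hand:** The gripper was well clear of everything.

**What disagreed or went wrong:**
- **Fingertip position:** The real fingertips end about 23 mm behind the stated TCP. My first push therefore pressed on the knob's top with about 25 N, and the second passed over it.
- **Possible "taken between the fingers" trip:** During that second pass the stated grasp point came within about 10 to 12 mm of the knob in plan, close to the 12 mm limit. The fingers were shut and never enclosed the knob, but I can't rule out that it counted.
- **Knob readings from the vision network:** It put the knob at x ≈ +40 mm because its outline includes the stem, and its side-view knob reading was a wrong match. I relied on the fit to the pictures and the end-stop force instead.
- **Bystander detections:** The network's final tin match in the scene view was clearly wrong. The wrist view put the tin about 30 mm off, but at an assumed height, so I relied on the side view.

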